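# Square a row of glazed tiles against the ware board's rail with a straightedge

### The arm

A 6-joint arm with a two-finger parallel gripper is mounted at the origin on the work surface. World frame = base frame: x ahead of the robot, y to its left, z up, the work surface at z = 0. Lengths are in mm, angles in rad, forces in N, time in s.
With the tool pointing down it reaches from about 400 to 925 mm from the base axis. Payload 3.4 kg.
Tool frame: the origin (TCP) lies on the centre line of the jaws, within the pads' length; the fingertips stand 11 mm ahead of it and the grasp point (between the pads) lies 8 mm behind it; z points along the fingers, y is the direction in which the jaws open and shut (so a half turn about z gives the same grasp; the last joint's range is limited). The gripper opens to 85 mm and grips with 20 to 120 N. Pads are 22 mm wide; open, the fingers measure 114 mm over their backs; the gripper's body (76 mm by 85 mm) begins 54 mm behind the grasp point. The pads swing forward as they close: fully open they stand 13 mm farther back than shut.
Start: joints at [1.119, 0.307, 1.506, -0, 1.328, -0.073], TCP at [212.662, 534.234, 242.305] pointing down, gripper open.
Joint ranges: [-3.12, 3.12], [-1.05, 2.28], [0.14, 2.33], [-1.42, 4.57], [0.1, 2.73], [-2.68, 2.68]. Speed limits (rad/s): [2.57, 2.57, 3.14, 3.14, 3.14, 3.14].

### API

Orientations are given as a 3x3 rotation matrix whose columns are the frame's x, y, z axes.
In Python, from plant import env gives the robot as it stands. The module is installed in compiled form; this text tells all that it offers.
- The arm moves only by the tool move_arm, never from a script. Its argument "commands" is a list of rows, each a list of 2 entries, a list of its own where there are three numbers: the shift along the tool's x, y, z in mm, then the turn about the tool's z in rad. In form: [[[tx, ty, tz], yaw], ...]. A call has 1 to 12 rows; each row shifts and turns the commanded pose from where the row before left it, along the tool's axes as they then stand; what a row does not reach is not made up. A row lasts 1/8 s, in which the tool goes at most 62.5 mm and 10.7 degrees, less where a joint would pass 70% of its speed; a pose out of reach is approached as far as the arm can. A call is refused whole if a number of a shift passes 62.5 or a number of a turn 0.188, either way. A call with a gripper value outside its range is refused whole. "grip" is the finger opening in mm, from 0 to 85.4, set as the call begins (left out, the last holds). The fingers move at their own pace and stop on an object; the grip force is fixed at half the most. Time passes only in rows, so rows that do not move let the fingers close. It gives the time, the measured TCP pose, the force and the opening at its end, in the units of the state.
- env.state(): the state, without advancing time (a new reading comes with each control period).
- env.grab_frame(name): name is "scene" or "side" or "wrist"; returns the picture (480x640x3 uint8, red, green, blue); there is no depth.
- env.calibration(name): a dict with "fx", "fy", "cx", "cy" (pixels), "dist" ([k1, k2, p1, p2, k3] as OpenCV has them; the pictures are not rectified), "eye" and "orientation" of the camera in the world; the wrist camera has in their place "tool_from_camera" (4x4, takes a point from camera to tool coordinates, whose origin is the TCP and whose axes are the flange's). Camera axes: x right, y up, looking along -z (the intrinsics and any distortion apply to the point x, -y, -z); pixel columns grow to the right and rows downward; lengths in mm; the calibration is good to about 2 mm. A picture is of the moment at which its call begins: read the wrist's pose just before it. calibration takes no time and is no camera call.
- env.finish_job(): hands the job in, once; it reports no verdict.
The state is a dict: "time": time; "joint_positions": joint angles; "qvel": joint speeds; "joint_efforts": joint torques, N m; "tcp_pos": TCP position; "tcp_rot": TCP orientation; "force": force on the tool from outside, world axes, zero at the start; "moment": the same for the moment, N m; "finger_gap": opening from 0.0 (shut) to 1.0 (fully open).
Only numpy, scipy, OpenCV 4.12 (cv2) and the standard library are available. Lean on these libraries where they do the work, as an engineer would, in place of code of your own. Each camera call takes 0.05 s, during which the arm holds its last target. There are 200 camera calls.

### The job

Pick up the straightedge by its wooden grip and use its long edge to push the ragged row of four tiles back until all four sit square and flush against the metal rail, finishing with a firm press of about 10 newtons on the whole row held for a second; the tiles chip if anything presses them harder than 15 newtons. Touch the tiles only with the straightedge, not with the gripper. Then lay the straightedge flat on its cork mat again, lengthwise and fully on it, and let go, leaving the tumbler, bowl and jar where they stand.

Things in the scene. Friction and masses are not known exactly. Their poses are not given: they have to be found in the camera images.
- board: wooden ware board, fixed, 240 (its x) by 360 (its y) by 18 mm thick. Origin: centre of its underside, on the table; x points square to the rail, y along it. The tiles lie on it in a ragged row along y (at most 285 mm long, centred at y = 0, 70 mm apart), turned by up to 0.2 rad, their centres at x from -5 to +30 mm.
- rail_slots (a point): point on the board's top face, 92 mm from its centre along +x: mid-travel of the straight aluminium rail, 16 (x) by 360 (y) by 24 mm high, that stands there parallel to y. The rail is clamped in slots, set anywhere up to 14 mm either way along x: its near face stands 70 to 98 mm from the board's centre. Its place is not measured; it is a rigid stop.
- tile1_center (a point): centre of the blue tile, a loose square glazed tile 56 by 56 by 12 mm, about 60 g; the point is half-way up (6 mm above the board). Its axes are parallel to its sides, z up; its x axis points roughly towards the rail.
- tile2_center (a point): centre of the green tile, a loose square glazed tile 56 by 56 by 12 mm, about 60 g; the point is half-way up (6 mm above the board). Its axes are parallel to its sides, z up; its x axis points roughly towards the rail.
- tile3_center (a point): centre of the white tile, a loose square glazed tile 56 by 56 by 12 mm, about 60 g; the point is half-way up (6 mm above the board). Its axes are parallel to its sides, z up; its x axis points roughly towards the rail.
- tile4_center (a point): centre of the reddish brown tile, a loose square glazed tile 56 by 56 by 12 mm, about 60 g; the point is half-way up (6 mm above the board). Its axes are parallel to its sides, z up; its x axis points roughly towards the rail.
- mat: thin cork mat fixed to the table, 130 (its x) by 370 (its y) by 4 mm. Origin: centre of its underside, on the table.
- ruler_grip (a point): centre of the grip of the straightedge: a flat aluminium bar 44 (its x) by 310 (its y) by 14 mm thick with black graduations, with an upright dark wooden grip on its middle, 24 mm thick (x), 80 mm long (y), from 14 to 54 mm above the bar's underside; about 0.3 kg. The point lies 36 mm above the bar's underside and 22 mm from each long edge; y runs along the bar, z up. It starts flat on the mat, along it. Either long edge can push.
- tumbler_mid (a point): centre of a loose white ceramic tumbler, 72 mm across, 85 mm high, standing beside the board (bystander); the point is half-way up
- bowl_mid (a point): centre of a loose terracotta bowl beyond the board, 90 mm across, 45 mm high (bystander); the point is half-way up
- jar_mid (a point): centre of a loose amber glaze jar with a white cap, 64 mm across, 85 mm high (bystander); the point is half-way up
There are look-alikes about, which are no part of the job. What is shaped like the part that bears tile3_center but yellow is not meant.

How it is judged (in metres and radians):
On the way, in this order (a step that is already met when the one before it is completed fails the run):
1. the straightedge is lifted clear of its mat (height (world z) of ruler_grip above 0.07 m), for 0.1 s.
2. all four tiles are flush and square against the rail, with the straightedge pressing the row on the rail with more than 3.5 N, for half a second (x of tile1_center in the frame of rail between -0.0385 and -0.033 m and angle between the x axis of each of tile1_center, tile2_center, tile3_center, tile4_center and the x axis of rail, either way round below 0.06 rad and angle between each of tile1_center, tile2_center, tile3_center, tile4_center's own z axis and vertical below 0.06 rad and z of each of tile1_center, tile2_center, tile3_center, tile4_center in the frame of rail below 0.01 m and y of tile1_center in the frame of rail between -0.17 and 0.17 m and x of tile2_center in the frame of rail between -0.0385 and -0.033 m and y of tile2_center in the frame of rail between -0.17 and 0.17 m and x of tile3_center in the frame of rail between -0.0385 and -0.033 m and y of tile3_center in the frame of rail between -0.17 and 0.17 m and x of tile4_center in the frame of rail between -0.0385 and -0.033 m and y of tile4_center in the frame of rail between -0.17 and 0.17 m and contact force between rail and anything else above 3.5 N and (contact force between ruler and tile1 above 1.5 N or contact force between ruler and tile2 above 1.5 N or contact force between ruler and tile3 above 1.5 N or contact force between ruler and tile4 above 1.5 N)), for 0.5 s.
At the end, for the whole second after the job is handed in: All four tiles lie flat on the board with their far edges within 2.5 mm of the rail's face and square to it within 0.06 rad; the straightedge lies flat and still on the cork mat, its centre within 45 mm across and 35 mm along of the mat's centre and lengthwise within 0.2 rad (x of tile1_center in the frame of rail between -0.0385 and -0.033 m and angle between the x axis of each of tile1_center, tile2_center, tile3_center, tile4_center and the x axis of rail, either way round below 0.06 rad and angle between each of tile1_center, tile2_center, tile3_center, tile4_center's own z axis and vertical below 0.06 rad and z of each of tile1_center, tile2_center, tile3_center, tile4_center in the frame of rail below 0.01 m and y of tile1_center in the frame of rail between -0.17 and 0.17 m and x of tile2_center in the frame of rail between -0.0385 and -0.033 m and y of tile2_center in the frame of rail between -0.17 and 0.17 m and x of tile3_center in the frame of rail between -0.0385 and -0.033 m and y of tile3_center in the frame of rail between -0.17 and 0.17 m and x of tile4_center in the frame of rail between -0.0385 and -0.033 m and y of tile4_center in the frame of rail between -0.17 and 0.17 m and x of ruler_grip in the frame of mat between -0.045 and 0.045 m and y of ruler_grip in the frame of mat between -0.035 and 0.035 m and z of ruler_grip in the frame of mat between 0.035 and 0.044 m and angle between the y axis of ruler_grip and the y axis of mat, either way round below 0.2 rad and angle between ruler_grip's own z axis and vertical below 0.05 rad and linear speed of each of ruler, tile1, tile2, tile3, tile4 below 0.01 m/s); the robot touches nothing.
It fails at once if the row presses the rail with more than 15 N (contact force between rail and anything else above 15 N).
It fails at once if the straightedge presses a tile with more than 15 N (contact force between ruler and tile1 above 15 N or contact force between ruler and tile2 above 15 N or contact force between ruler and tile3 above 15 N or contact force between ruler and tile4 above 15 N).
It fails at once if the gripper or arm touches a tile (contact force between any of the fingers, the arm and tile1 above 0.5 N or contact force between any of the fingers, the arm and tile2 above 0.5 N or contact force between any of the fingers, the arm and tile3 above 0.5 N or contact force between any of the fingers, the arm and tile4 above 0.5 N).
It fails at once if the tumbler, bowl or jar is moved more than 15 mm or tipped (distance of any of tumbler_mid, bowl_mid, jar_mid from where it was at the start of the episode above 0.015 m or angle between any of tumbler_mid, bowl_mid, jar_mid's own z axis and vertical above 0.3 rad).
It also fails if it takes over 69 s, if anything falls off the work surface, if the arm or the gripper's body presses on something with over 40 N, if the wrist force passes 120 N, or if a joint passes its speed limit or range.

## Working session

There is one attempt and no reset: what is moved stays moved. The work goes in short steps, Python scripts to look and compute and a tool call to move; the robot and the scene stay as the last step left them, time stands still between calls to the robot, and variables do not carry over. Pictures are saved under pics/ and viewed, about 8 in all and at most 12, crops included, and the job is handed in when it is done.

Besides the shell and the picture viewer there is one more tool, called after "Call:" as name(argument=value, ...), one argument or row to a line, values as JSON. move_arm: Moves the arm, as the interface text tells. Its arguments: {"type":"object","properties":{"commands":{"type":"array"},"grip":{"type":"number"}},"required":["commands"]}

```bash
mkdir -p pics; cat > h.py <<'E'
import numpy as np, cv2
from plant import env
def cam(name,st=None):
    c=env.calibration(name)
    K=np.array([[c['fx'],0,c['cx']],[0,c['fy'],c['cy']],[0,0,1.]]);d=np.array(c['dist'],float)
    if 'eye' in c: return K,d,np.array(c['eye'],float),np.array(c['orientation'],float)
    T=np.array(c['tool_from_camera'],float);R=np.array(st['tcp_rot']);p=np.array(st['tcp_pos'])
    return K,d,p+R@T[:3,3],R@T[:3,:3]
def ray(cm,uv,z):
    K,d,e,R=cm
    n=cv2.undistortPoints(np.array(uv,float).reshape(-1,1,2),K,d).reshape(-1,2)
    v=np.c_[n[:,0],-n[:,1],-np.ones(len(n))]@R.T
    return e+v*((z-e[2])/v[:,2])[:,None]
def proj(cm,P):
    K,d,e,R=cm
    q=(np.array(P,float).reshape(-1,3)-e)@R
    q=q*[1,-1,-1]
    return cv2.projectPoints(q,np.zeros(3),np.zeros(3),K,d)[0].reshape(-1,2)
def grab(name,f):
    st=env.state();im=env.grab_frame(name);cv2.imwrite(f,im[:,:,::-1]);np.save(f[:-4]+'.npy',im)
    return st,im
E
python3 - <<'E'
from h import *
for n in ['scene','side','wrist']:
    st,im=grab(n,f'pics/{n}0.png')
    c=env.calibration(n);print(n,{k:np.round(v,3).tolist() for k,v in c.items()})
print(st['tcp_rot'],st['time'],st['force'])
E
```

```text
scene {'fx': 456.228, 'fy': 456.228, 'cx': 318.838, 'cy': 234.067, 'dist': [-0.103, 0.0, 0.0, 0.0, 0.0], 'eye': [1001.208, -528.299, 856.611], 'orientation': [[0.744, -0.504, 0.439], [0.669, 0.568, -0.48], [-0.008, 0.651, 0.759]]}
side {'fx': 439.105, 'fy': 439.105, 'cx': 322.21, 'cy': 237.321, 'dist': [-0.058, 0.0, 0.0, 0.0, 0.0], 'eye': [502.69, -666.764, 683.754], 'orientation': [[0.995, 0.074, -0.073], [-0.104, 0.696, -0.71], [-0.001, 0.714, 0.7]]}
wrist {'fx': 373.884, 'fy': 373.884, 'cx': 317.531, 'cy': 233.756, 'dist': [0.016, 0.0, 0.0, 0.0, 0.0], 'tool_from_camera': [[-0.001, 0.95, 0.312, 78.168], [1.0, 0.001, 0.0, 1.66], [0.0, 0.312, -0.95, -131.748], [0.0, 0.0, 0.0, 1.0]]}
[[-9.29115690e-01  3.69788286e-01 -8.11805443e-04]
 [ 3.69789154e-01  9.29114164e-01 -1.68881342e-03]
 [ 1.29756516e-04 -1.86929989e-03 -9.99998244e-01]] 0.1 [0.35418664 0.13273768 1.20504545]
```

View pics/scene0.png

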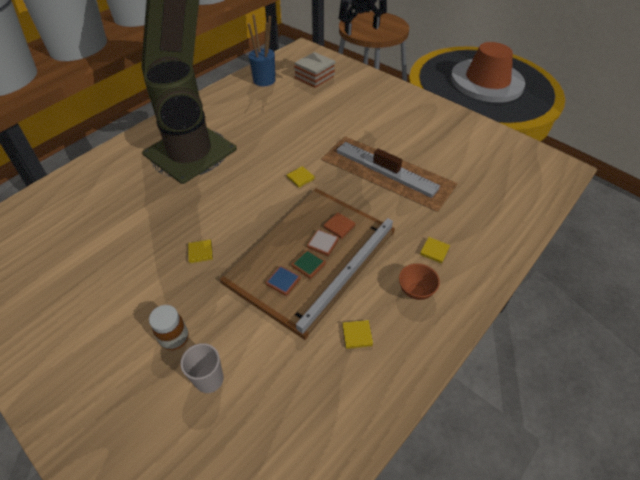

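View pics/side0.png

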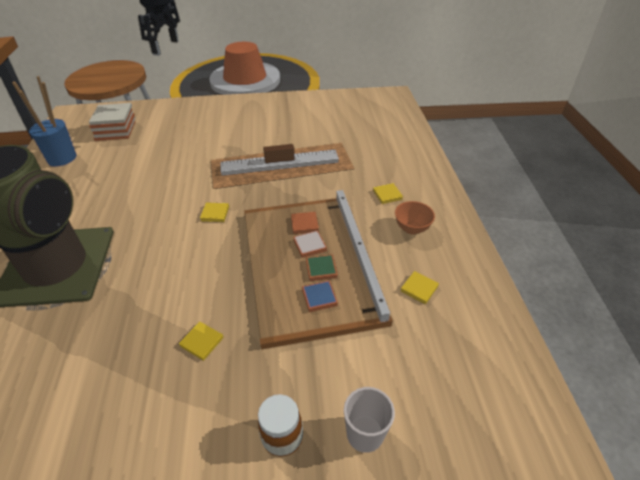

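The scene view shows the straightedge on its mat with the grip at about (387,161), the tiles from blue (283,280) to red-brown (340,225), and the rail from (303,322) to (388,226). The bystanders are the bowl (419,282), jar (167,325) and tumbler (203,368). In the side view the grip is at (279,153) and the rail runs from (341,197) to (382,312).

Look-alikes are the yellow tiles at scene (301,177), (200,251), (435,249) and (357,334), plus the stacked pieces at (315,68). The grip is the dark block at (387,161); nothing else resembles it.

```bash
cat > m0.py <<'E'
from h import *
S=cam('scene');D=cam('side')
r=lambda c,uv,z:np.round(ray(c,uv,z),0).tolist()
print('grip top c scene',r(S,[(388,156)],58),'side',r(D,[(279,147)],58))
print('bar ends scene',r(S,[(337,150),(438,188)],18),'side',r(D,[(221,166),(340,158)],18))
print('mat side',r(D,[(211,163),(350,147),(353,169),(215,184)],4))
print('mat scene',r(S,[(340,139),(455,183),(442,206),(322,160)],4))
print('board side',r(D,[(245,212),(265,336),(387,320)],18))
print('board scene',r(S,[(316,190),(223,278),(306,330),(394,232)],18))
print('rail top far.. side near-edge',r(D,[(338,197),(379,316)],42))
print('rail scene',r(S,[(298,322),(386,222)],42))
print('tiles side b g w r',r(D,[(320,295),(321,266),(310,243),(305,221)],30))
print('tiles scene',r(S,[(283,279),(308,261),(323,241),(339,225)],30))
print('bowl',r(S,[(419,275)],45),r(D,[(415,213)],45))
E
python3 m0.py
python3 - <<'E'
import cv2
a=cv2.imread('pics/scene0.png')[110:350,200:460];b=cv2.imread('pics/side0.png')[130:350,190:450]
b=cv2.resize(b,(400,int(400*220/260)));a=cv2.resize(a,(400,int(400*240/260)))
import numpy as np
b=np.vstack([b,np.zeros((a.shape[0]-b.shape[0],400,3),np.uint8)])
cv2.imwrite('pics/crop.png',np.hstack([a,b]))
E
```

```text
grip top c scene [[493.0, 308.0, 58.0]] side [[492.0, 311.0, 58.0]]
bar ends scene [[342.0, 274.0, 18.0], [646.0, 332.0, 18.0]] side [[338.0, 300.0, 18.0], [651.0, 303.0, 18.0]]
mat side [[306.0, 338.0, 4.0], [689.0, 374.0, 4.0], [681.0, 269.0, 4.0], [324.0, 243.0, 4.0]]
mat scene [[304.0, 333.0, 4.0], [664.0, 396.0, 4.0], [684.0, 296.0, 4.0], [328.0, 224.0, 4.0]]
board side [[404.0, 110.0, 18.0], [446.0, -229.0, 18.0], [667.0, -218.0, 18.0]]
board scene [[408.0, 110.0, 18.0], [442.0, -239.0, 18.0], [670.0, -210.0, 18.0], [648.0, 128.0, 18.0]]
rail top far.. side near-edge [[620.0, 112.0, 42.0], [649.0, -224.0, 42.0]]
rail scene [[655.0, -216.0, 42.0], [625.0, 122.0, 42.0]]
tiles side b g w r [[551.0, -157.0, 30.0], [560.0, -85.0, 30.0], [544.0, -18.0, 30.0], [539.0, 51.0, 30.0]]
tiles scene [[551.0, -156.0, 30.0], [558.0, -82.0, 30.0], [545.0, -16.0, 30.0], [540.0, 48.0, 30.0]]
bowl [[774.0, 42.0, 45.0]] [[781.0, 35.0, 45.0]]
```

View pics/crop.png

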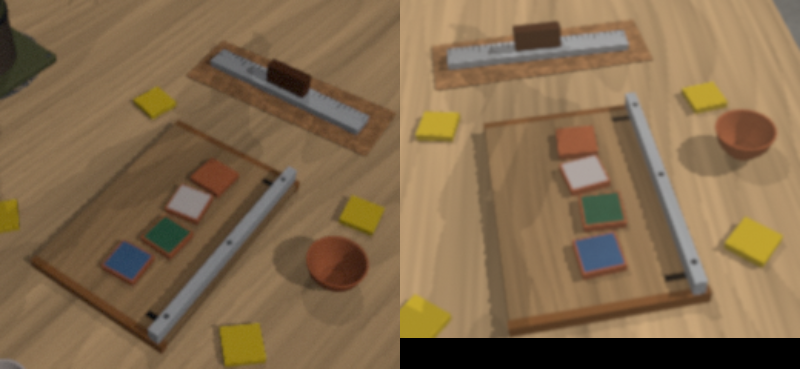

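The crop confirms the choice: dark wooden grip on the graduated bar, four tiles on the board, and the yellow tiles off it. The two views agree to within a few mm, with the grip near (493,309) and the board axis turned about 0.09 rad. Next I move above the grip.

Call:
move_arm(
  commands=[
    [[-43, -13.2, 7.5], 0],
    [[-43, -13.2, 7.5], 0],
    [[-43, -13.2, 7.5], 0],
    [[-43, -13.2, 7.5], 0],
    [[-43, -13.2, 7.5], 0],
    [[-43, -13.2, 7.5], 0],
    [[-43, -13.2, 7.5], 0],
    [[-43, -13.2, 7.5], 0],
    [[0, 0, 0], -0.16],
    [[0, 0, 0], -0.16],
    [[0, 0, 0], -0.16],
    [[0, 0, 0], 0],
  ],
  grip=85,
)

```text
time: 1.65
tcp_pos: [493.1, 308.7, 182.0]
tcp_rot: [[-0.995, -0.099, -0.001], [-0.099, 0.995, -0.0], [0.001, -0.0, -1.0]]
force: [-0.3, 0.2, 0.3]
finger_gap: 0.997
```

```bash
python3 - <<'E'
from h import *
st,im=grab('wrist','pics/w1.png');np.savez('pics/w1.npz',p=st['tcp_pos'],R=st['tcp_rot'])
print(st['tcp_pos'],np.round(st['tcp_rot'],3).tolist(),st['joint_positions'],st['time'],st['force'])
E
```

```text
[493.07292609 308.70656568 181.96259287] [[-0.995, -0.099, -0.001], [-0.099, 0.995, -0.0], [0.001, -0.0, -1.0]] [ 4.86770813e-01  3.67421331e-01  1.57603964e+00  8.56682081e-06
  1.19887581e+00 -1.18334158e+00] 1.65 [-0.34511958  0.24110484  0.31026681]
```

View pics/w1.png

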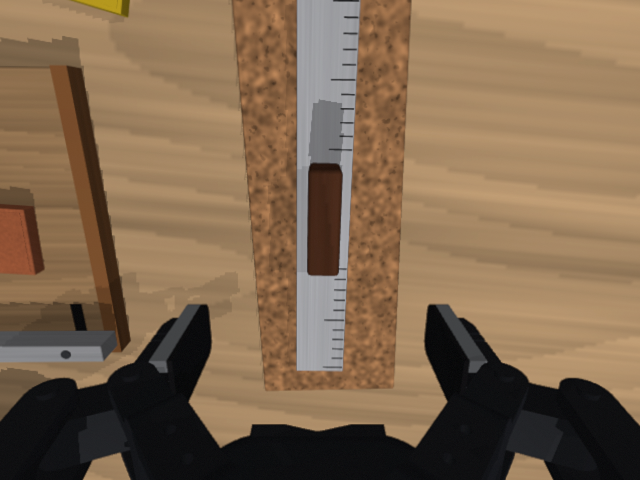

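The wrist picture shows the grip top at (307–342, 165–274). The bar edges are at columns 297 and 358 (top) to 344 (bottom), with its near end at row 370. The mat's near corners are (265,390) and (393,387). One board edge and the red tile are visible at left.

```bash
python3 - <<'E'
from h import *
z=np.load('pics/w1.npz');W=cam('wrist',dict(tcp_pos=z['p'],tcp_rot=z['R']))
g=ray(W,[(309,168),(341,168),(338,273),(307,272)],57)
print('grip',g.round(1).tolist(),g.mean(0).round(1))
b=ray(W,[(297,10),(297,369),(358,10),(344,369)],18);print('bar',b.round(1).tolist(),'width',np.linalg.norm(b[0]-b[2]),np.linalg.norm(b[1]-b[3]))
a=ray(W,[(309,168),(307,272),(341,168),(338,273)],57)
ang=lambda p,q:np.arctan2((p-q)[1],(p-q)[0])
print('ang bar',ang(b[1],b[0]),ang(b[3],b[2]),'tool x',np.arctan2(-z['R'][1,0],-z['R'][0,0]))
m=ray(W,[(265,390),(393,387),(234,10),(411,10)],4);print('mat',m.round(1).tolist(),ang(m[0],m[2]),ang(m[1],m[3]),np.linalg.norm(m[0]-m[1]))
u=(m[0]-m[2])/np.linalg.norm(m[0]-m[2]); print('mat centre',(m[0]+m[1])/2-u*185)
R=z['R'];print('grip in tool',R.T@(g.mean(0)-z['p']))
E
```

```text
grip [[453.1, 299.4, 57.0], [450.9, 321.2, 57.0], [528.8, 328.1, 57.0], [530.2, 305.0, 57.0]] [490.7 313.4  57. ]
bar [[351.3, 280.9, 18.0], [647.5, 305.0, 18.0], [347.2, 323.0, 18.0], [643.1, 349.0, 18.0]] width 42.25087084905722 44.26584959436963
ang bar 0.08116920633873624 0.0879476676273285 tool x 0.09931285196363378
mat [[686.6, 275.2, 4.0], [670.3, 402.7, 4.0], [352.9, 234.5, 4.0], [340.3, 362.2, 4.0]] 0.12130078203428331 0.12224732206807695 128.60472761732998
mat centre [494.81224172 316.55266599   4.        ]
grip in tool [  1.75950333   4.94482727 124.96249128]
```

Call:
move_arm(
  commands=[
    [[1.8, 4.9, 40], 0.014],
    [[0, 0, 45], 0],
    [[0, 0, 35], 0],
    [[0, 0, 20], 0],
    [[0, 0, 7], 0],
    [[0, 0, 0], 0],
  ],
)

```text
time: 2.45
tcp_pos: [491.0, 313.7, 35.2]
tcp_rot: [[-0.996, -0.086, -0.0], [-0.086, 0.996, -0.0], [0.0, -0.0, -1.0]]
force: [0.0, 0.1, -0.0]
finger_gap: 1.0
```

Call:
move_arm(
  commands=[
    [[0, 0, 0], 0],
    [[0, 0, 0], 0],
    [[0, 0, 0], 0],
    [[0, 0, 0], 0],
    [[0, 0, 0], 0],
    [[0, 0, 0], 0],
    [[0, 0, 0], 0],
    [[0, 0, 0], 0],
  ],
  grip=10,
)

```text
time: 3.45
tcp_pos: [491.4, 313.8, 36.0]
tcp_rot: [[-0.996, -0.087, 0.001], [-0.087, 0.996, 0.001], [-0.001, 0.0, -1.0]]
force: [-1.1, -1.4, 4.9]
finger_gap: 0.27
```

Call:
move_arm(
  commands=[
    [[0, 0, -10], 0],
    [[0, 0, -30], 0],
    [[0, 0, -40], 0],
    [[0, 0, -34], 0],
    [[0, 0, 0], 0.17],
    [[0, 0, 0], 0.17],
    [[0, 0, 0], 0.17],
    [[0, 0, 0], 0.17],
    [[0, 0, 0], 0.17],
    [[0, 0, 0], 0.17],
    [[0, 0, 0], 0.17],
    [[0, 0, 0], 0.17],
  ],
)

```text
time: 4.95
tcp_pos: [490.1, 313.2, 148.8]
tcp_rot: [[-0.288, 0.958, -0.002], [0.958, 0.288, -0.001], [-0.0, -0.002, -1.0]]
force: [-0.2, -0.8, -3.9]
finger_gap: 0.276
```

Call:
move_arm(
  commands=[
    [[0, 0, 0], 0.1],
    [[0, 0, 0], 0.1],
    [[-46, -8.2, 0], 0],
    [[-46, -8.2, 0], 0],
    [[-46, -8.2, 0], 0],
    [[-46, -8.2, 0], 0],
    [[-46, -8.2, 0], 0],
    [[-46, -8.2, 0], 0],
    [[-46, -8.2, 0], 0],
    [[-46, -8.2, 0], 0],
    [[0, 0, 0], 0],
    [[0, 0, 0], 0],
  ],
)

```text
time: 6.45
tcp_pos: [461.1, -58.8, 149.1]
tcp_rot: [[-0.097, 0.995, -0.001], [0.995, 0.097, 0.001], [0.001, -0.001, -1.0]]
force: [-0.2, 0.0, -2.7]
finger_gap: 0.272
```

```bash
python3 - <<'E'
from h import *
st,im=grab('wrist','pics/w2.png');np.savez('pics/w2.npz',p=st['tcp_pos'],R=st['tcp_rot'])
print(st['tcp_pos'],np.round(st['tcp_rot'],3).tolist(),st['joint_positions'],st['time'],st['force'],st['moment'])
E
```

```text
[461.08780558 -58.80481102 149.13230755] [[-0.097, 0.995, -0.001], [0.995, 0.097, 0.001], [0.001, -0.001, -1.0]] [-2.18254239e-01  2.54581584e-01  1.85847403e+00  7.36981404e-04
  1.02968719e+00 -3.15419284e-01] 6.45 [-0.16783442  0.00455581 -2.73174789] [-0.02274035 -0.00910695  0.01202509]
```

View pics/w2.png

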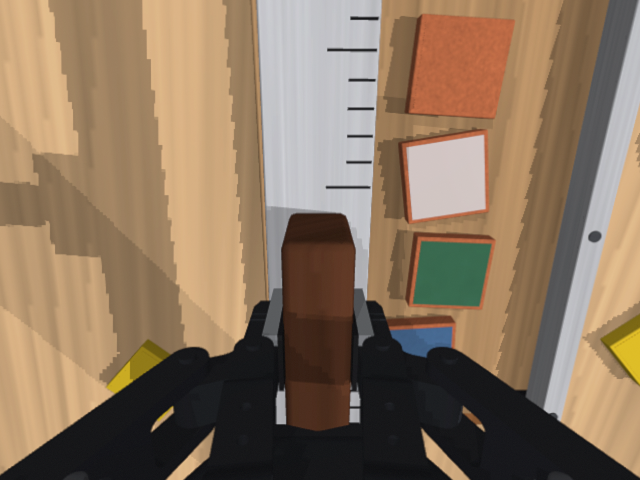

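The wrist view shows the held bar (columns 260–380) parallel behind the tiles, which span columns 385–515. The rail is at right, its near face the dark strip from (610,0) to (530,400). I'll measure the rail's angle and place against the bar edge.

```bash
python3 - <<'E'
from h import *
z=np.load('pics/w2.npz');W=cam('wrist',dict(tcp_pos=z['p'],tcp_rot=z['R']));im=np.load('pics/w2.npy')
g=cv2.GaussianBlur(im,(3,3),0).astype(int).sum(2)
R=z['R'];P0=[];P1=[]
for r in range(5,400,15):
    xs=int(612-r*0.205); seg=g[r,xs-20:xs+55]
    d=np.diff(seg); i=d.argmin(); j=i+d[i:].argmax()
    P0.append((xs-20+i+.5,r));P1.append((xs-20+j+.5,r))
print(P0[::5],P1[::5])
def fit(P,zz):
    w=ray(W,P,zz);t=(w-z['p'])@R  # tool coords
    k=np.ones(len(t),bool)
    for _ in range(4):
        a=np.polyfit(t[k,0],t[k,1],1);k=abs(np.polyval(a,t[:,0])-t[:,1])<1.5
    return 'toolY at x=0 %.1f, slope %.4f n%d/%d'%(a[1],a[0],k.sum(),len(k))
print('base',fit(P0,18));print('top',fit(P1,42))
print('bar edge z131',fit([(381,2),(375,130),(369,270)],131),'other',fit([(258,2),(262,130),(267,270)],131))
hsv=cv2.cvtColor(im,cv2.COLOR_RGB2HSV)
for n,c in dict(red=[(420,14),(513,20),(494,118),(408,109)],white=[(402,142),(487,131),(488,206),(411,221)],green=[(415,233),(494,239),(485,308),(410,301)]).items():
    t=(ray(W,c,30)-z['p'])@R;print(n,t[:,:2].round(1).tolist(),t.mean(0)[:2].round(1))
E
```

```text
[(np.float64(607.5), 5), (np.float64(591.5), 80), (np.float64(626.5), 155), (np.float64(592.5), 230), (np.float64(588.5), 305), (np.float64(569.5), 380)] [(np.float64(636.5), 5), (np.float64(618.5), 80), (np.float64(629.5), 155), (np.float64(597.5), 230), (np.float64(597.5), 305), (np.float64(587.5), 380)]
base toolY at x=0 203.0, slope -0.1398 n2/27
top toolY at x=0 201.5, slope 0.0221 n5/27
bar edge z131 toolY at x=0 24.7, slope -0.0018 n3/3 other toolY at x=0 -19.9, slope 0.0129 n3/3
red [[134.4, 62.8], [130.9, 117.8], [75.9, 115.0], [81.6, 59.9]] [105.7  88.9]
white [[61.3, 57.5], [68.0, 111.7], [18.3, 119.5], [7.6, 67.5]] [38.8 89.1]
green [[-1.2, 71.0], [-5.7, 127.0], [-60.5, 128.2], [-54.7, 71.5]] [-30.5  99.5]
```

```bash
python3 - <<'E'
from h import *
z=np.load('pics/w2.npz');W=cam('wrist',dict(tcp_pos=z['p'],tcp_rot=z['R']));R=z['R'];im=np.load('pics/w2.npy')
g=cv2.GaussianBlur(im,(3,3),0).astype(int).sum(2)
P=[]
for r in range(5,390,12):
    xs=int(608.5-r*0.21); d=np.diff(g[r,xs-9:xs+9]); P.append((xs-9+d.argmin()+.5,r))
P=np.array(P);t=(ray(W,P,18)-z['p'])@R
vx,vy,x0,y0=cv2.fitLine(t[:,:2].astype(np.float32),cv2.DIST_HUBER,0,.01,.01).ravel()
s=vy/vx;print('rail base slope %.4f  y at x=0 %.1f'%(s,y0-s*x0),'resid',np.round(t[::4,1]-(y0+s*(t[::4,0]-x0)),1))
E
```

```text
rail base slope -0.0011  y at x=0 179.4 resid [-0.3  0.1 -0.2  0.   0.2  0.3  0.3  0.2 -6.8]
```

The rail is parallel to the tool within 0.001 rad, its face at tool y = 179.4. The bar edge is at about 24, so contact with the row on the rail should come after about 99 mm of travel. Next I lower the bar behind the tiles.

Call:
move_arm(
  commands=[
    [[0, 0, 35], 0],
    [[0, 0, 35], 0],
    [[0, 0, 20], 0],
    [[0, 0, 6], 0],
    [[0, 0, 0], 0],
    [[0, 0, 0], 0],
  ],
)

```text
time: 7.25
tcp_pos: [462.6, -58.9, 54.1]
tcp_rot: [[-0.099, 0.995, 0.002], [0.995, 0.099, -0.0], [-0.001, 0.002, -1.0]]
force: [0.9, -0.5, -2.6]
finger_gap: 0.27
```

```bash
python3 - <<'E'
from h import *
st,im=grab('side','pics/s2.png');print(st['tcp_pos'],st['force'],st['moment'])
cv2.imwrite('pics/s2c.png',cv2.resize(im[150:360,200:440,::-1],(800,700))[:600])
E
```

```text
[462.56488835 -58.86853683  54.13336704] [ 0.89597016 -0.52800386 -2.60061643] [-0.05586661 -0.00805909 -0.02731685]
```

View pics/s2c.png

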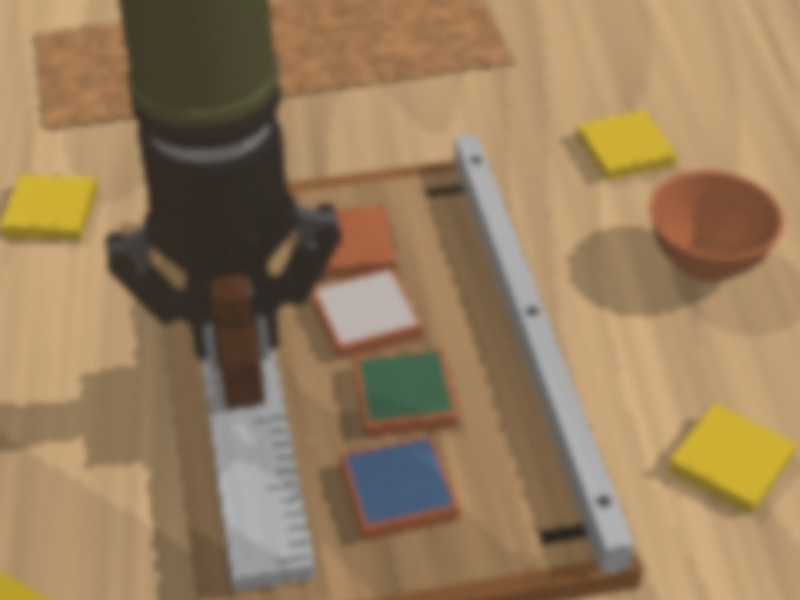

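The bar lies low behind all four tiles, spanning past the blue and red ones. Now the push.

Call:
move_arm(
  commands=[
    [[0, 8, 1], 0],
    [[0, 8, 0], 0],
    [[0, 5, 0], 0],
    [[0, 4, 0], 0],
    [[0, 4, 0], 0],
    [[0, 4, 0], 0],
    [[0, 4, 0], 0],
    [[0, 4, 0], 0],
    [[0, 4, 0], 0],
    [[0, 4, 0], 0],
    [[0, 4, 0], 0],
    [[0, 4, 0], 0],
  ],
)

```text
time: 8.8
tcp_pos: [518.6, -53.4, 52.3]
tcp_rot: [[-0.098, 0.995, -0.0], [0.995, 0.098, 0.0], [0.0, -0.0, -1.0]]
force: [-0.4, -0.0, -3.2]
finger_gap: 0.27
```

Call:
move_arm(
  commands=[
    [[0, 4, 0], 0],
    [[0, 4, 0], 0],
    [[0, 4, 0], 0],
    [[0, 4, 0], 0],
    [[0, 4, 0], 0],
    [[0, 3, 0], 0],
    [[0, 2, 0], 0],
    [[0, 1, 0], 0],
    [[0, 0, 0], 0],
  ],
)

```text
time: 9.93
tcp_pos: [544.4, -50.9, 52.3]
tcp_rot: [[-0.098, 0.995, 0.0], [0.995, 0.098, 0.0], [-0.0, 0.0, -1.0]]
force: [-0.7, -0.4, -2.8]
finger_gap: 0.272
```

Call:
move_arm(
  commands=[
    [[0, 2, 0], 0],
    [[0, 2, 0], 0],
    [[0, 2, 0], 0],
    [[0, 2, 0], 0],
    [[0, 1, 0], 0],
    [[0, 1, 0], 0],
    [[0, 0, 0], 0],
  ],
)

```text
time: 10.8
tcp_pos: [554.4, -50.0, 52.3]
tcp_rot: [[-0.098, 0.995, 0.0], [0.995, 0.098, -0.0], [-0.0, 0.0, -1.0]]
force: [-0.6, -0.3, -3.0]
finger_gap: 0.269
```

Call:
move_arm(
  commands=[
    [[0, 0.5, 0], 0],
    [[0, 0.5, 0], 0],
    [[0, 0.5, 0], 0],
    [[0, 0, 0], 0],
  ],
)

```text
time: 11.3
tcp_pos: [555.8, -49.8, 52.3]
tcp_rot: [[-0.098, 0.995, 0.0], [0.995, 0.098, 0.0], [-0.0, 0.0, -1.0]]
force: [-2.0, -0.8, -2.9]
finger_gap: 0.27
```

Call:
move_arm(
  commands=[
    [[0, 0.3, 0], 0],
    [[0, 0, 0], 0],
  ],
)

```text
time: 11.55
tcp_pos: [556.0, -49.8, 52.3]
tcp_rot: [[-0.098, 0.995, 0.0], [0.995, 0.098, -0.0], [-0.0, 0.0, -1.0]]
force: [-0.5, -0.5, -1.7]
finger_gap: 0.271
```

Call:
move_arm(
  commands=[
    [[0, 0.3, 0], 0],
    [[0, 0, 0], 0],
  ],
)

```text
time: 11.8
tcp_pos: [556.4, -49.7, 52.3]
tcp_rot: [[-0.098, 0.995, 0.0], [0.995, 0.098, 0.0], [0.0, 0.0, -1.0]]
force: [-1.3, -0.2, -2.1]
finger_gap: 0.273
```

Call:
move_arm(
  commands=[
    [[0, 0.3, 0], 0],
    [[0, 0, 0], 0],
  ],
)

```text
time: 12.05
tcp_pos: [556.6, -49.7, 52.3]
tcp_rot: [[-0.098, 0.995, 0.0], [0.995, 0.098, 0.0], [0.0, 0.0, -1.0]]
force: [-2.1, -0.8, -3.4]
finger_gap: 0.274
```

Call:
move_arm(
  commands=[
    [[0, 0.3, 0], 0],
    [[0, 0, 0], 0],
  ],
)

```text
time: 12.3
tcp_pos: [557.0, -49.7, 52.3]
tcp_rot: [[-0.098, 0.995, 0.0], [0.995, 0.098, 0.0], [-0.0, 0.0, -1.0]]
force: [-3.1, 0.5, -3.3]
finger_gap: 0.27
```

Call:
move_arm(
  commands=[
    [[0, 0.3, 0], 0],
    [[0, 0, 0], 0],
  ],
)

```text
time: 12.55
tcp_pos: [557.3, -49.7, 52.3]
tcp_rot: [[-0.098, 0.995, 0.0], [0.995, 0.098, -0.0], [-0.0, 0.0, -1.0]]
force: [-1.2, -0.1, -3.1]
finger_gap: 0.277
```

Call:
move_arm(
  commands=[
    [[0, 0.3, 0], 0],
    [[0, 0, 0], 0],
  ],
)

```text
time: 12.8
tcp_pos: [557.5, -49.6, 52.3]
tcp_rot: [[-0.098, 0.995, 0.0], [0.995, 0.098, 0.0], [0.0, 0.0, -1.0]]
force: [-1.6, -0.0, -2.8]
finger_gap: 0.28
```

```bash
python3 - <<'E'
from h import *
st,im=grab('wrist','pics/w3.png');np.savez('pics/w3.npz',p=st['tcp_pos'],R=st['tcp_rot'])
F=[]
for _ in range(3):
    env.grab_frame('side');s=env.state();F.append(s['force'])
print(st['tcp_pos'],np.round(F,1).tolist(),s['moment'])
E
```

```text
[557.52587377 -49.61314754  52.27385833] [[-1.0, -0.1, -2.9], [-0.7, 0.1, -3.3], [-0.8, 0.7, -3.7]] [-0.04478551  0.21026218  0.03518136]
```

View pics/w3.png

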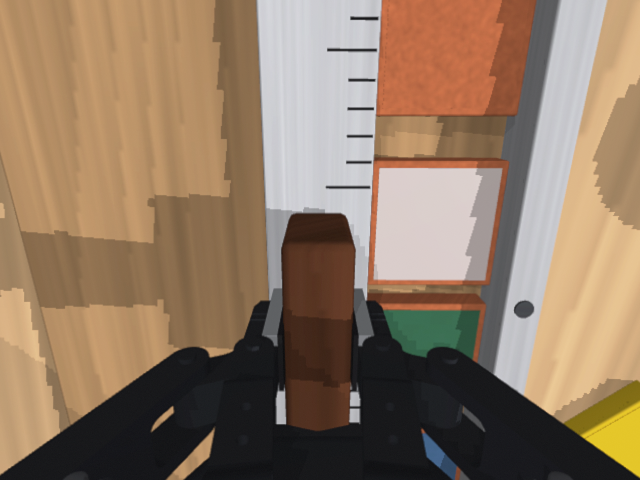

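The tiles are square against the bar edge and almost at the rail: the white tile's far edge is at (508,160), right next to the rail face.

Call:
move_arm(
  commands=[
    [[0, 0.3, 0], 0],
    [[0, 0.3, 0], 0],
    [[0, 0, 0], 0],
  ],
)

```text
time: 13.38
tcp_pos: [558.2, -49.6, 52.3]
tcp_rot: [[-0.098, 0.995, 0.0], [0.995, 0.098, -0.0], [-0.0, 0.0, -1.0]]
force: [-0.2, 0.1, -3.5]
finger_gap: 0.275
```

Call:
move_arm(
  commands=[
    [[0, 0.3, 0], 0],
    [[0, 0, 0], 0],
  ],
)

```text
time: 13.62
tcp_pos: [558.4, -49.6, 52.3]
tcp_rot: [[-0.098, 0.995, -0.0], [0.995, 0.098, -0.0], [-0.0, -0.0, -1.0]]
force: [-1.1, -0.0, -3.5]
finger_gap: 0.272
```

Call:
move_arm(
  commands=[
    [[0, 0.3, 0], 0],
    [[0, 0, 0], 0],
  ],
)

```text
time: 13.88
tcp_pos: [558.4, -49.5, 52.3]
tcp_rot: [[-0.098, 0.995, -0.001], [0.995, 0.098, -0.0], [-0.0, -0.001, -1.0]]
force: [-2.4, -0.2, -2.2]
finger_gap: 0.269
```

Call:
move_arm(
  commands=[
    [[0, 0.3, 0], 0],
    [[0, 0, 0], 0],
  ],
)

```text
time: 14.12
tcp_pos: [558.6, -49.6, 52.2]
tcp_rot: [[-0.098, 0.995, -0.001], [0.995, 0.098, -0.0], [-0.0, -0.001, -1.0]]
force: [-2.7, -0.6, -1.3]
finger_gap: 0.274
```

The measured advance now lags the command and the force is rising, so contact has begun. I'll keep stepping.

Call:
move_arm(
  commands=[
    [[0, 0.3, 0], 0],
    [[0, 0, 0], 0],
  ],
)

```text
time: 14.38
tcp_pos: [558.7, -49.5, 52.2]
tcp_rot: [[-0.098, 0.995, -0.001], [0.995, 0.098, -0.0], [-0.0, -0.001, -1.0]]
force: [-4.6, -1.7, -2.2]
finger_gap: 0.271
```

Call:
move_arm(
  commands=[
    [[0, 0.3, 0], 0],
    [[0, 0, 0], 0],
  ],
)

```text
time: 14.62
tcp_pos: [558.8, -49.5, 52.1]
tcp_rot: [[-0.098, 0.995, -0.002], [0.995, 0.098, -0.0], [-0.0, -0.002, -1.0]]
force: [-4.5, -2.6, -0.8]
finger_gap: 0.272
```

Call:
move_arm(
  commands=[
    [[0, 0.3, 0], 0],
    [[0, 0, 0], 0],
  ],
)

```text
time: 14.88
tcp_pos: [558.9, -49.5, 52.1]
tcp_rot: [[-0.098, 0.995, -0.002], [0.995, 0.098, -0.0], [-0.0, -0.002, -1.0]]
force: [-4.6, -2.2, -0.4]
finger_gap: 0.266
```

Call:
move_arm(
  commands=[
    [[0, 0.3, 0], 0],
    [[0, 0.3, 0], 0],
    [[0, 0, 0], 0],
  ],
)

```text
time: 15.25
tcp_pos: [559.0, -49.5, 52.0]
tcp_rot: [[-0.099, 0.995, -0.003], [0.995, 0.099, -0.0], [-0.0, -0.003, -1.0]]
force: [-6.0, -3.0, -1.2]
finger_gap: 0.271
```

Call:
move_arm(
  commands=[
    [[0, 0.3, 0], 0],
    [[0, 0, 0], 0],
  ],
)

```text
time: 15.5
tcp_pos: [559.0, -49.5, 51.9]
tcp_rot: [[-0.099, 0.995, -0.003], [0.995, 0.099, -0.0], [0.0, -0.003, -1.0]]
force: [-6.2, -3.5, -1.1]
finger_gap: 0.273
```

Call:
move_arm(
  commands=[
    [[0, 0.3, 0], 0],
    [[0, 0, 0], 0],
  ],
)

```text
time: 15.75
tcp_pos: [559.1, -49.5, 51.9]
tcp_rot: [[-0.099, 0.995, -0.004], [0.995, 0.099, -0.0], [0.0, -0.004, -1.0]]
force: [-6.3, -2.2, -1.0]
finger_gap: 0.27
```

Call:
move_arm(
  commands=[
    [[0, 0.3, 0], 0],
    [[0, 0.3, 0], 0],
    [[0, 0, 0], 0],
  ],
)

```text
time: 16.12
tcp_pos: [559.1, -49.4, 51.8]
tcp_rot: [[-0.099, 0.995, -0.005], [0.995, 0.099, -0.0], [0.0, -0.005, -1.0]]
force: [-7.5, -3.0, 0.4]
finger_gap: 0.272
```

Call:
move_arm(
  commands=[
    [[0, 0.3, 0], 0],
    [[0, 0, 0], 0],
  ],
)

```text
time: 16.38
tcp_pos: [559.1, -49.4, 51.8]
tcp_rot: [[-0.099, 0.995, -0.006], [0.995, 0.099, -0.0], [0.0, -0.006, -1.0]]
force: [-7.4, -3.7, -0.0]
finger_gap: 0.269
```

Call:
move_arm(
  commands=[
    [[0, 0.3, 0], 0],
    [[0, 0, 0], 0],
  ],
)

```text
time: 16.62
tcp_pos: [559.1, -49.3, 51.8]
tcp_rot: [[-0.099, 0.995, -0.006], [0.995, 0.099, -0.0], [0.0, -0.006, -1.0]]
force: [-8.4, -3.9, -0.0]
finger_gap: 0.271
```

Call:
move_arm(
  commands=[
    [[0, 0.3, 0], 0],
    [[0, 0, 0], 0],
    [[0, 0, 0], 0],
    [[0, 0, 0], 0],
    [[0, 0, 0], 0],
    [[0, 0, 0], 0],
  ],
)

```text
time: 17.38
tcp_pos: [559.1, -49.3, 51.7]
tcp_rot: [[-0.099, 0.995, -0.007], [0.995, 0.099, -0.0], [0.0, -0.007, -1.0]]
force: [-9.1, -2.8, 0.9]
finger_gap: 0.273
```

Call:
move_arm(
  commands=[
    [[0, 0.2, 0], 0],
    [[0, 0, 0], 0],
    [[0, 0, 0], 0],
    [[0, 0, 0], 0],
    [[0, 0, 0], 0],
    [[0, 0, 0], 0],
    [[0, 0, 0], 0],
    [[0, 0, 0], 0],
    [[0, 0, 0], 0],
    [[0, 0, 0], 0],
  ],
)

```text
time: 18.62
tcp_pos: [559.1, -49.3, 51.7]
tcp_rot: [[-0.099, 0.995, -0.007], [0.995, 0.099, -0.0], [0.0, -0.007, -1.0]]
force: [-8.2, -3.4, 0.7]
finger_gap: 0.271
```

```bash
python3 - <<'E'
from h import *
st,im=grab('wrist','pics/w4.png');s2,im2=grab('side','pics/s4.png')
print(st['tcp_pos'],np.round(st['force'],1),np.round(s2['force'],1),np.round(s2['moment'],2),s2['time'])
a=cv2.resize(im[:,:,::-1],(480,360));b=cv2.resize(im2[180:340,250:400,::-1],(320,341));b=np.vstack([b,np.zeros((19,320,3),np.uint8)])
cv2.imwrite('pics/c4.png',np.hstack([a,b]))
E
```

```text
[559.13825919 -49.28830164  51.67131412] [-8.2 -3.4  0.7] [-10.6  -3.4   0.9] [-0.49  1.59  0.39] 18.675
```

View pics/c4.png

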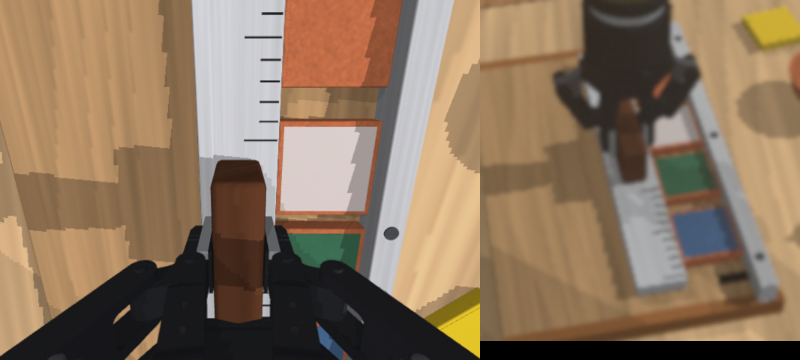

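Held at about 9–10 N for over a second, and the tiles look square between bar and rail. Now I back off, rise and inspect.

Call:
move_arm(
  commands=[
    [[0, -2, 0], 0],
    [[0, -4, 0], 0],
    [[0, -6, 0], 0],
    [[0, -10, 0], 0],
    [[0, -20, 0], 0],
    [[0, -30, 0], 0],
    [[0, -20, -30], 0],
    [[0, 0, -45], 0],
    [[0, 0, -45], 0],
    [[0, 0, -20], 0],
    [[0, 0, 0], 0],
    [[0, 0, 0], 0],
  ],
)

```text
time: 20.23
tcp_pos: [470.2, -57.9, 191.4]
tcp_rot: [[-0.098, 0.995, -0.001], [0.995, 0.098, 0.0], [0.001, -0.001, -1.0]]
force: [-0.9, -0.2, -3.8]
finger_gap: 0.273
```

```bash
python3 - <<'E'
from h import *
st,im=grab('wrist','pics/w5.png');np.savez('pics/w5.npz',p=st['tcp_pos'],R=st['tcp_rot'])
s,im2=grab('scene','pics/sc5.png');print(st['tcp_pos'],st['force'],st['joint_positions'],st['time'])
a=cv2.resize(im[:,200:,::-1],(440,480));b=cv2.resize(im2[190:340,215:400,::-1],(360,292));b=np.vstack([b,np.zeros((188,360,3),np.uint8)])
cv2.imwrite('pics/c5.png',np.hstack([a,b]))
E
```

```text
[470.16630877 -57.89002003 191.38670754] [-0.90902143 -0.19007137 -3.78404891] [-2.11796453e-01  2.15980549e-01  1.78231490e+00  1.22799961e-04
  1.14483225e+00 -3.09699899e-01] 20.225
```

View pics/c5.png

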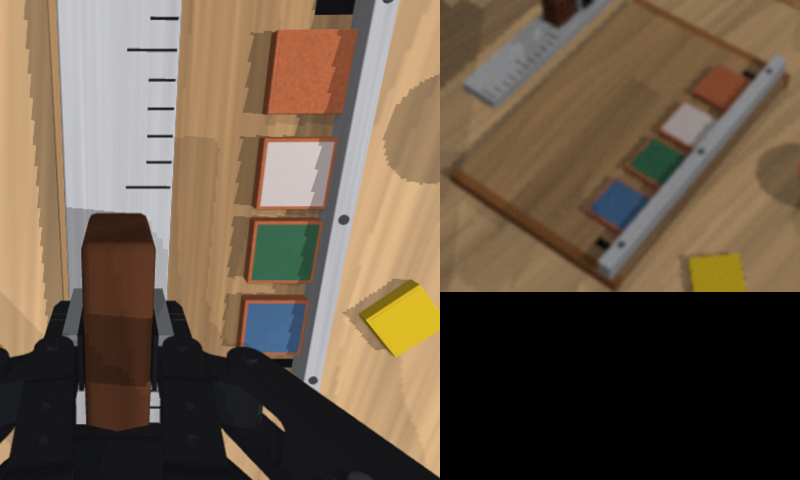

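All four tiles are lined up against the rail. Their near corners run in one line from red (471,30) to blue (438,352) in full-image pixels. A quick numeric check of that, and the return route:

```bash
python3 - <<'E'
from h import *
z=np.load('pics/w5.npz');W=cam('wrist',dict(tcp_pos=z['p'],tcp_rot=z['R']));R=z['R'];im=np.load('pics/w5.npy')
hsv=cv2.cvtColor(im,cv2.COLOR_RGB2HSV).astype(int)
g=cv2.GaussianBlur(im,(3,3),0).astype(int).sum(2)
for n,(r0,r1) in dict(red=(40,105),white=(148,200),green=(228,276),blue=(303,345)).items():
    P=[]
    for r in range(r0,r1,4):
        # near top edge of tile: reddish body from brown side to top face -> strongest saturation change near predicted line
        xs=int(471-0.1025*(r-30)); d=np.abs(np.diff(im[r,xs-6:xs+7].astype(int),axis=0)).sum(1); P.append((xs-6+d.argmax()+.5,r))
    t=(ray(W,P,30)-z['p'])@R; a=np.polyfit(t[:,0],t[:,1],1)
    print(n,'slope %.3f y %.1f'%(a[0],t[:,1].mean()),'x',t[:,0].mean().round(0))
c=np.array([494.8,316.5]);print('to mat centre, tool',(R.T@np.r_[c-z['p'][:2],0]).round(1))
E
```

```text
red slope -0.127 y 111.4 x 107.0
white slope 0.005 y 113.8 x 35.0
green slope 0.005 y 113.8 x -30.0
blue slope -0.088 y 115.0 x -100.0
to mat centre, tool [3.702e+02 6.110e+01 1.000e-01]
```

Red and blue slopes may come from mixed edges, so I'll recheck them with colour masks of the top faces.

```bash
python3 - <<'E'
from h import *
z=np.load('pics/w5.npz');W=cam('wrist',dict(tcp_pos=z['p'],tcp_rot=z['R']));R=z['R'];im=np.load('pics/w5.npy')
for n,uv in dict(red=(500,70),white=(490,172),green=(470,250),blue=(470,325)).items():
    # threshold on chroma (lighting-independent), so shadow on the tile does not matter
    f=im.astype(float)+1; ch=f/f.sum(2,keepdims=True); ref=ch[uv[1]-6:uv[1]+6,uv[0]-6:uv[0]+6].mean((0,1))
    m=(np.abs(ch-ref).sum(2)<(.06 if n!='white' else .05)).astype(np.uint8)
    m[:, :425]=0; m[:,565:]=0
    if n=='red': m&=(im[:,:,0]>80).astype(np.uint8)
    m=cv2.morphologyEx(m,cv2.MORPH_OPEN,np.ones((3,3),np.uint8))
    k,l=cv2.connectedComponents(m); c=max(cv2.findContours((l==l[uv[1],uv[0]]).astype(np.uint8),0,1)[0],key=cv2.contourArea).reshape(-1,2)
    t=((ray(W,c,30)-z['p'])@R)[:,:2].astype(np.float32);(cx,cy),(w,h),a=cv2.minAreaRect(t)
    print(n,'centre %.1f %.1f size %.1f %.1f ang %.3f rad'%(cx,cy,w,h,np.radians((a+45)%90-45)))
E
```

```text
red centre 106.3 139.2 size 55.2 58.9 ang 0.006 rad
white centre 33.2 141.6 size 49.2 49.6 ang 0.002 rad
green centre -32.6 141.6 size 48.3 47.5 ang -0.001 rad
blue centre -104.4 141.6 size 48.4 48.2 ang -0.002 rad
```

All four tiles are square within 0.006 rad and level with each other (y 141.6; red reads 139.2 because its sides share its colour). Returning to the mat.

Call:
move_arm(
  commands=[
    [[20, 5, 0], 0],
    [[46, 7, 0], 0],
    [[46, 7, 0], 0],
    [[46, 7, 0], 0],
    [[46, 7, 0], 0],
    [[46, 7, 0], 0],
    [[46, 7, 0], 0],
    [[46, 7, 0], 0],
    [[28, 7, 0], 0],
    [[0, 0, 0], 0],
  ],
)

```text
time: 21.58
tcp_pos: [495.4, 318.1, 190.4]
tcp_rot: [[-0.101, 0.995, -0.002], [0.995, 0.101, -0.0], [-0.0, -0.002, -1.0]]
force: [0.7, -1.4, -2.9]
finger_gap: 0.272
```

Call:
move_arm(
  commands=[
    [[0, 0, 0], -0.16],
    [[0, 0, 0], -0.16],
    [[0, 0, 0], -0.16],
    [[0, 0, 0], -0.16],
    [[0, 0, 0], -0.16],
    [[0, 0, 0], -0.16],
    [[0, 0, 0], -0.16],
    [[0, 0, 0], -0.16],
    [[0, 0, 0], -0.16],
    [[0, 0, 0], -0.154],
    [[0, 0, 0], 0],
    [[0, 0, 0], 0],
  ],
)

```text
time: 23.08
tcp_pos: [495.4, 315.3, 191.6]
tcp_rot: [[-0.993, -0.118, -0.001], [-0.118, 0.993, -0.001], [0.001, -0.001, -1.0]]
force: [0.1, -0.3, -2.6]
finger_gap: 0.276
```

Call:
move_arm(
  commands=[
    [[0, 0, 40], 0],
    [[0, 0, 45], 0],
    [[0, 0, 35], 0],
    [[0, 0, 20], 0],
    [[0, 0, 9], 0],
    [[0, 0, 3], 0],
    [[0, 0, 2], 0],
    [[0, 0, 0], 0],
  ],
)

```text
time: 24.08
tcp_pos: [496.3, 316.4, 39.1]
tcp_rot: [[-0.993, -0.121, 0.001], [-0.121, 0.993, 0.001], [-0.001, 0.001, -1.0]]
force: [-0.1, 0.5, -3.1]
finger_gap: 0.269
```

Call:
move_arm(
  commands=[
    [[0, 0, 0.6], 0],
    [[0, 0, 0.6], 0],
    [[0, 0, 0], 0],
  ],
)

```text
time: 24.45
tcp_pos: [495.7, 316.1, 37.2]
tcp_rot: [[-0.993, -0.121, 0.0], [-0.121, 0.993, 0.0], [-0.0, 0.0, -1.0]]
force: [-0.5, -0.1, -2.4]
finger_gap: 0.269
```

Call:
move_arm(
  commands=[
    [[0, 0, 0.5], 0],
    [[0, 0, 0.5], 0],
    [[0, 0, 0], 0],
    [[0, 0, 0], 0],
  ],
)

```text
time: 24.95
tcp_pos: [495.7, 316.1, 36.1]
tcp_rot: [[-0.993, -0.121, 0.0], [-0.121, 0.993, 0.0], [-0.0, 0.0, -1.0]]
force: [-0.1, 0.5, -3.1]
finger_gap: 0.273
```

Call:
move_arm(
  commands=[
    [[0, 0, 0.5], 0],
    [[0, 0, 0.3], 0],
    [[0, 0, 0], 0],
  ],
)

```text
time: 25.32
tcp_pos: [495.7, 316.1, 36.0]
tcp_rot: [[-0.993, -0.121, 0.0], [-0.121, 0.993, 0.0], [-0.0, 0.0, -1.0]]
force: [-2.3, -1.4, 5.4]
finger_gap: 0.274
```

Force z went from −3 to +5 N, so the bar is resting on the mat. Releasing.

Call:
move_arm(
  commands=[
    [[0, 0, 0], 0],
    [[0, 0, 0], 0],
    [[0, 0, 0], 0],
    [[0, 0, 0], 0],
    [[0, 0, 0], 0],
    [[0, 0, 0], 0],
    [[0, 0, 0], 0],
    [[0, 0, 0], 0],
  ],
  grip=85,
)

```text
time: 26.32
tcp_pos: [495.7, 316.1, 35.3]
tcp_rot: [[-0.993, -0.121, 0.0], [-0.121, 0.993, 0.0], [-0.0, 0.0, -1.0]]
force: [0.6, 0.3, -0.5]
finger_gap: 0.993
```

Call:
move_arm(
  commands=[
    [[0, 0, -10], 0],
    [[0, 0, -25], 0],
    [[0, 0, -40], 0],
    [[0, 0, -45], 0],
    [[0, 0, -30], 0],
    [[0, 0, 0], 0],
    [[0, 0, 0], 0],
  ],
)

```text
time: 27.2
tcp_pos: [495.1, 315.8, 185.0]
tcp_rot: [[-0.993, -0.121, -0.001], [-0.121, 0.993, -0.0], [0.001, -0.0, -1.0]]
force: [-0.6, 0.6, -1.1]
finger_gap: 0.997
```

```bash
python3 - <<'E'
from h import *
st,im=grab('wrist','pics/w6.png');s2,im2=grab('side','pics/s6.png');s=env.state()
print(s['time'],s['tcp_pos'],s['force'],s['finger_gap'])
a=cv2.resize(im[:,:,::-1],(400,300));b=cv2.resize(im2[130:430,190:490,::-1],(400,400));a=np.vstack([a,np.zeros((100,400,3),np.uint8)])
cv2.imwrite('pics/c6.png',np.hstack([a,b]))
E
```

```text
27.3 [494.69388758 315.51122488 183.88240681] [ 0.71333756  0.17503266 -0.57384356] 0.9975153528290042
```

View pics/c6.png

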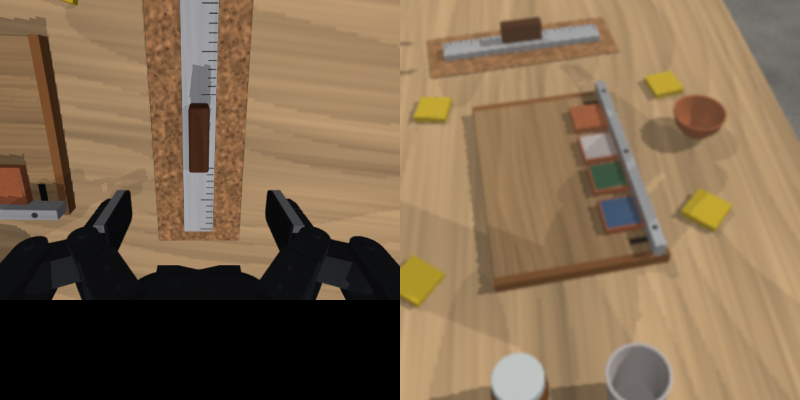

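The bar lies centred and lengthwise on the mat. The tiles are flush on the rail, the bystanders have not moved, and the gripper is clear. Handing in.

```bash
python3 -c "
from plant import env
print(env.finish_job())"
```

```text
the job is handed in; nothing more can be done
None
```

I picked up the straightedge by its grip and pushed the four tiles onto the rail with its long edge. I then pressed the row for over a second, laid the straightedge back on the mat, let go and handed the job in at 27.3 s. The hand-in call gives no verdict.

- **Press:** the wrist force read about 8 to 10.6 N towards the rail, plus about 3 N sideways. I have no direct reading of the force on each tile or on the rail. Every combined wrist reading I took stayed under 12 N.
- **Tiles:** after backing off, all four measured square within 0.006 rad. Blue, green and white were level to 0.1 mm. Red read 2.4 mm off, most likely because its sides have the same colour as its top and spoil the mask.
- **Disagreement:** an earlier edge fit gave slopes of -0.127 rad for red and -0.088 rad for blue. I took these as mis-detected edges, since the mask check and the pictures show both tiles square.
- **Straightedge:** in the last pictures it lies centred and lengthwise on the mat, with the gripper open and clear. The gripper's own position at release puts it within about 2 mm of the mat's centre.
- **Tumbler, bowl and jar:** they stand where they were by eye; I did not measure them again.

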